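Stow the kitchen scale behind the drop catch of its low shelf

ROBOT

A 6-joint arm with a two-finger parallel gripper is mounted at the origin on a cart in front of the work surface, level with it; the furniture and walls round the work are solid. World frame = base frame: x ahead of the robot, y to its left, z up, the work surface at z = 0. Lengths are in m, angles in rad, forces in N, time in s.
With the tool pointing down it reaches from about 0.375 to 0.925 m from the base axis. Payload 5.7 kg.
Tool frame: the origin (TCP) lies at the very end of the fingers, on their centre line; the grasp point (between the pads) lies 19 mm behind it (bot.tcp_to_grasp is the distance from the TCP to the grasp point, in m); z points along the fingers, y is the direction in which the jaws open and shut (so a half turn about z gives the same grasp; the last joint's range is limited). The gripper opens to 85 mm and grips with 20 to 120 N. Pads are 22 mm wide; open, the fingers measure 114 mm over their backs; the gripper's body (76 mm by 85 mm) begins 54 mm behind the grasp point. The pads swing forward as they close: fully open they stand 13 mm farther back than shut.
Start: joints at [1.059, 0.359, 1.51, -0, 1.272, -0.115], TCP at [0.232, 0.553, 0.211] pointing down, gripper open.
Joint ranges: [-2.97, 2.97], [-1.01, 2.36], [0.21, 2.38], [-0.96, 4.11], [0.2, 2.71], [-2.98, 2.98]. Speed limits (rad/s): [2.39, 2.39, 3.14, 3.14, 3.14, 3.14].

INTERFACE

Orientations are given as [roll, pitch, yaw] about the fixed x, y, z axes, in that order (R = Rz(yaw) Ry(pitch) Rx(roll)).
In Python, from rig import bot, eyes gives the robot as it stands. The module is installed in compiled form; this text tells all that it offers.
- The arm moves only by the shell command python3 -m jog 'ROWS' [FORCE]. ROWS is JSON, one flat list of numbers, 5 for each row, row after row: the finger opening in mm, from 0 to 85.4, then the shift along the world's x, y, z as a fraction of full scale, then the turn about the world's z as a fraction of full scale. A call has exactly 10 rows; each row is the pose to reach, as a shift and turn from the pose commanded when the call began; what a row does not reach only later rows make up. Full scale, the value 1, is 100 mm for a shift and pi/2 rad for a turn. A row lasts 1/10 s, in which the tool goes at most 50 mm and 8.59 degrees, less where a joint would pass 70% of its speed; a pose out of reach is approached as far as the arm can. A call with a number of a shift or a turn outside -1 to 1 is refused whole. A call with a gripper value outside its range is refused whole. The fingers move at their own pace and stop on an object; FORCE is the grip in N (left out, the last holds). Time passes only in rows, so rows that repeat a pose let the fingers close, or fill a call up. It gives the time, the measured TCP pose, the force and the opening at its end, in the units of the state.
- bot.sense(): the state, without advancing time (a new reading comes with each control period).
- eyes.camera(name): name is "scene" or "top"; returns the picture (400x640x3 uint8, red, green, blue); there is no depth.
- eyes.get_calibration(name): a dict with "K" (3x3 intrinsics, pixels), "rvec" (rotation vector, rad) and "tvec" (3), from world to camera coordinates, as OpenCV has them. Camera axes: x right, y down, z forward; pixel columns grow to the right and rows downward; lengths in m; the calibration is good to about 2 mm. A picture is of the moment at which its call begins. get_calibration takes no time and is no camera call.
- bot.close_job(): hands the job in, once; it reports no verdict.
The state is a dict: "clock": time; "qpos": joint angles; "qvel": joint speeds; "joint_torque": joint torques, N m; "eef_pos": TCP position; "eef_rot": TCP orientation; "force": force on the tool from outside, world axes, zero at the start; "wrist_torque": the same for the moment, N m; "grip_width": finger opening in m.
Only numpy, scipy, OpenCV 4.12 (cv2) and the standard library are available. Lean on these libraries where they do the work, as an engineer would, in place of code of your own. Each camera call takes 0.05 s, during which the arm holds its last target.

TASK

Slide the steel kitchen scale along the worktop and in under the low wooden shelf, through its open left-hand end, far enough that the hinged catch at the opening drops down again behind it and keeps it in. Do not ram it in, and leave the mug and the two small jars on top of the shelf standing where they are.

Things in the scene. Friction and masses are not known exactly. Their poses are not given: they have to be found in the camera images.
- scale: flat steel kitchen scale, 150 mm along its x, 160 mm along its y, 44 mm high (straight sides from 4 to 40 mm above the worktop), 0.5 to 0.95 kg, loose on four feet; too wide to grasp, so it is pushed. Origin: centre of its underside, z up. Starts to the left of the shelf's mouth and a little nearer the robot than the bay's middle line, turned up to 0.35 rad either way
- shelf: low wooden shelf fixed to the worktop, 208 mm wide (y), 180 mm deep (x). Origin: on the worktop below the middle of the board's front edge; x points into the shelf (about to the robot's right), y away from the robot. Board: underside 76 mm, top 88 mm high. Two 16 mm cheeks leave a bay 176 mm wide (y -88 to 88 mm), open in front (x = 0), with an end stop at x = 162 mm, 50 mm high
- catch (a joint): angle of the steel catch. 0 rad: hangs straight down from its pin. It swings inwards only (positive, to 1.4 rad) and falls back by its own weight. The scale lifts it to about 0.9 rad on its way in; it drops once the scale's front face is beyond about shelf x = 4 mm
- home (a point): point on the worktop inside the shelf where the scale's origin lies when the scale touches the end stop (shelf x = 87 mm, y = 0); its front face is then at shelf x = 12 mm. Axes as the shelf's
- mug: cream mug, 82 mm across, 120 mm with its handle, 94 mm high, loose on the worktop behind the shelf; a bystander. Origin: underside, about 19 mm from the cup's axis towards the handle; the handle points to its -y
- spice: spice jar with dark cap, 41 mm across, 105 mm high, standing loose on top of the shelf; a bystander. Origin: centre of its underside
- salt: salt shaker, 44 mm across, 90 mm high, standing loose on top of the shelf; a bystander. Origin: centre of its underside
- pin (a point): middle of the catch's hinge pin, shelf x = -26 mm, y = 0, 68 mm high. It hangs below a flat steel bracket, 38 mm wide (y -19 to 19 mm), 72 to 76 mm high, that juts out 33 mm in front of the board. The catch plate hanging from the pin is 26 mm wide; its lip ends 26 mm above the worktop
Things that resemble listed ones, but are neither listed nor needed, are in the scene too. Several things look just like the scale: the one meant starts farthest from the robot's base.

How it is judged:
At the end, for the whole second after the job is handed in: The scale lies flat on the worktop and at rest in the bay (its origin 64 to 95 mm inside the front edge of the board, within 15 mm of the bay's middle line, turned less than 0.15 rad), and the catch hangs down outside it, across the opening (less than 0.15 rad from vertical) (value of joint catch below 0.15 rad and x of scale in the frame of shelf between 0.064 and 0.095 m and y of scale in the frame of shelf between -0.015 and 0.015 m and angle between the x axis of scale and the x axis of shelf, either way round below 0.15 rad and angle between scale's own z axis and vertical below 0.05 rad and height (world z) of scale below 0.006 m and linear speed of scale below 0.01 m/s); the robot touches nothing.
It fails at once if the scale is rammed into the shelf (more than 60 N between them) (contact force between scale and shelf above 60 N).
It fails at once if the mug is knocked or shifted by more than 30 mm (distance of mug from where it was at the start of the episode above 0.03 m or angle between mug's own z axis and vertical above 0.3 rad).
It fails at once if a jar on the shelf is knocked or shifted by more than 30 mm (distance of any of spice, salt from where it was at the start of the episode above 0.03 m or angle between any of spice, salt's own z axis and vertical above 0.3 rad).
It also fails if it takes over 58 s, if anything falls off the work surface, if the arm or the gripper's body presses on something with over 40 N, if the wrist force passes 120 N, or if a joint passes its speed limit or range.

## Working session

There is one attempt and no reset: what is moved stays moved. The work goes in short steps, Python scripts to look and compute and a shell command to move; the robot and the scene stay as the last step left them, time stands still between calls to the robot, and variables do not carry over. Pictures are saved under pics/ and viewed, and the job is handed in when it is done.

```bash
mkdir -p pics; python3 - <<'E'
from rig import bot, eyes
import cv2
for n in ("scene","top"):
    im=eyes.camera(n); cv2.imwrite(f"pics/{n}0.png",im[:,:,::-1])
    c=eyes.get_calibration(n); print(n,c)
print(bot.sense())
E
```

```text
scene {'K': array([[398.64511244,   0.        , 315.244759  ],
       [  0.        , 398.64511244, 201.48689421],
       [  0.        ,   0.        ,   1.        ]]), 'rvec': array([ 1.23239497, -2.09758568,  1.12048242]), 'tvec': array([0.2756471 , 0.34498159, 0.55925405])}
top {'K': array([[476.9256132 ,   0.        , 312.45608863],
       [  0.        , 476.9256132 , 209.49235954],
       [  0.        ,   0.        ,   1.        ]]), 'rvec': array([ 2.14134846, -2.12817728,  0.20403005]), 'tvec': array([0.01170186, 0.54553861, 1.33790613])}
{'clock': 0.1, 'qpos': array([ 1.05889140e+00,  3.59431092e-01,  1.51132456e+00, -2.27721194e-06,
        1.27252086e+00, -1.15095560e-01]), 'qvel': array([ 0.00023138, -0.00139931, -0.00190027, -0.00028562, -0.00324457,
       -0.0009827 ]), 'joint_torque': array([ 2.43216309e-04, -5.28657281e+01, -2.79350120e+01,  2.24099659e-05,
        5.05311458e-03,  2.98824568e-05]), 'eef_pos': array([0.23157011, 0.55280417, 0.21033867]), 'eef_rot': array([-3.13991969e+00, -1.91215857e-04,  2.74478379e+00]), 'force': array([0.31733608, 0.04254865, 1.3027195 ]), 'wrist_torque': array([-0.00303235, -0.04731943,  0.0248291 ]), 'grip_width': 0.08552950897130472}
```

View pics/scene0.png

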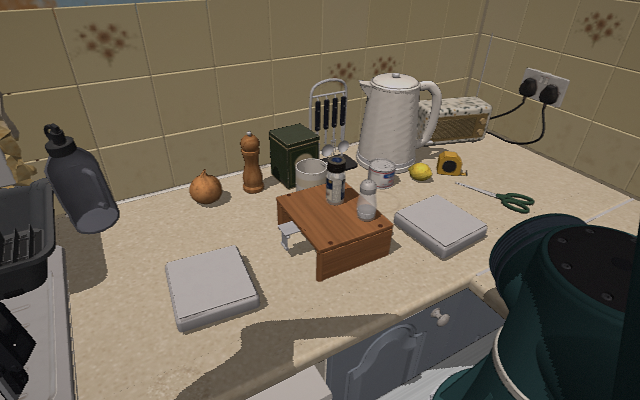

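View pics/top0.png

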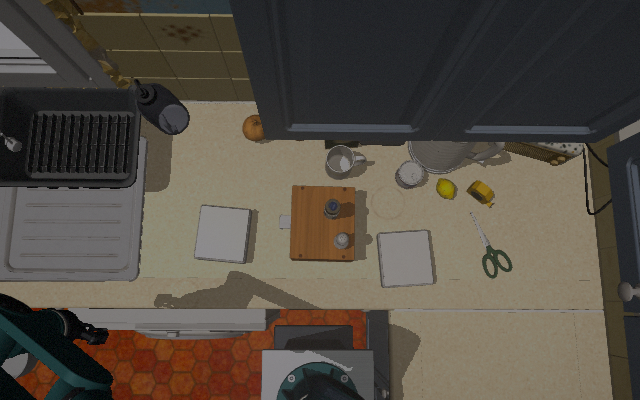

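Candidates that look like the scale are the left plate at top (223,234) / scene (212,287), and the right plate at top (405,258) / scene (440,225). The shelf is at top (323,223), with its catch bracket at (285,222). The left plate fits the description because it is left of the mouth and farther from the base. I'll check it in a crop.

```bash
cat > h.py <<'E'
import numpy as np, cv2
from rig import bot, eyes
def cal(n):
    c=eyes.get_calibration(n); R=cv2.Rodrigues(c["rvec"])[0]; return c["K"],R,np.array(c["tvec"])
def ray(n,uv,z):
    K,R,t=cal(n); d=R.T@np.linalg.inv(K)@np.array([*uv,1.]); o=-R.T@t
    return o+d*(z-o[2])/d[2]
def proj(n,P):
    c=eyes.get_calibration(n); return cv2.projectPoints(np.array(P,float).reshape(-1,1,3),c["rvec"],c["tvec"],c["K"],None)[0].reshape(-1,2)
E
python3 - <<'E'
from h import *
im=cv2.imread("pics/top0.png")
cr=im[165:285,170:370]; cv2.imwrite("pics/topcrop.png",cv2.resize(cr,None,fx=4,fy=4,interpolation=cv2.INTER_CUBIC))
im=cv2.imread("pics/scene0.png")
cv2.imwrite("pics/scenecrop.png",cv2.resize(im[180:340,150:400],None,fx=3,fy=3,interpolation=cv2.INTER_CUBIC))
for p in [(223,234),(405,258)]: r=ray("top",p,.044);print(p,r,np.hypot(*r[:2]))
E
```

```text
(223, 234) [0.47257441 0.27247105 0.044     ] 0.5454970647881944
(405, 258) [ 0.40670516 -0.25145376  0.044     ] 0.47816114030368
```

View pics/topcrop.png

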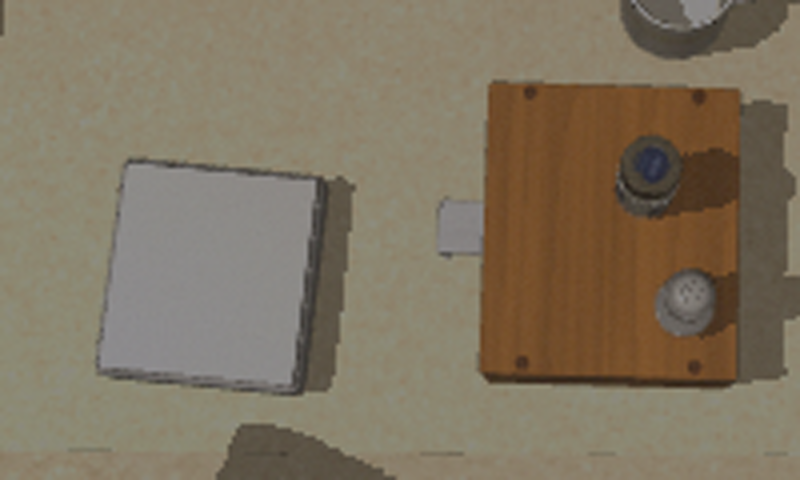

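View pics/scenecrop.png

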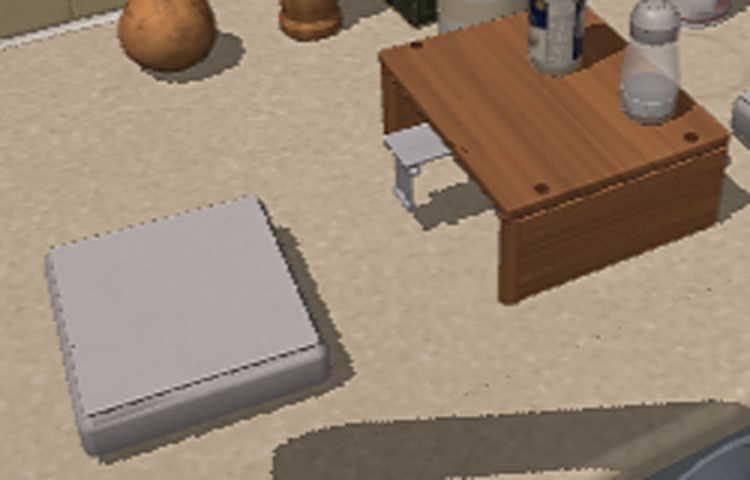

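The crop confirms the left plate as the scale. Its top corners in the crop are about (127,161), (320,177), (297,386) and (98,372). The board's are (489,82), (740,90), (737,381) and (481,374).

```bash
cat >> h.py <<'E'
def px(p,o=(170,165),s=4): return ((p[0]+.5)/s-.5+o[0],(p[1]+.5)/s-.5+o[1])
def wrap(a): return (a+np.pi/2)%np.pi-np.pi/2
def rectpose(Q,z,n="top"):
    # corners TL,TR,BR,BL (image); x dir image-right; y dir image-up
    W=np.array([ray(n,q,z)[:2] for q in Q]); c=W.mean(0)
    ex=(W[1]+W[2]-W[0]-W[3])/2; ey=(W[0]+W[1]-W[2]-W[3])/2
    ax=np.arctan2(ex[1],ex[0]); ay=np.arctan2(ey[1],ey[0])-np.pi/2
    return c,np.linalg.norm(ex),np.linalg.norm(ey),ax,ay
E
python3 - <<'E'
from h import *
Sq=[px(p) for p in [(489,82),(740,90),(737,381),(481,374)]]
c,lx,ly,ax,ay=rectpose(Sq,.088); print("shelf",c,lx,ly,ax,ay)
W=[ray("top",q,.088)[:2] for q in Sq]
th=(ax+ay)/2; print("front mid",(W[0]+W[3])/2, c-0.09*np.array([np.cos(th),np.sin(th)]))
print("scale",rectpose([px(p) for p in [(127,161),(321,177),(298,387),(98,372)]],.043))
print("bracket tip", ray("top",px((438,226)),.076))
E
```

```text
shelf [ 0.50267659 -0.01306997] 0.1781683464367298 0.20706764833265934 -1.5937058287546328 -1.5882470617764588
front mid [0.50471729 0.07599082] [0.50449268 0.0769117 ]
scale (array([0.47580062, 0.27447016]), np.float64(0.14250337430873122), np.float64(0.15350853329891356), np.float64(-1.6432167293410511), np.float64(-1.6547336741827037))
bracket tip [0.50633025 0.1096848  0.076     ]
```

```bash
python3 -m jog '[85,0.1,-0.1,0,0.03, 85,0.2,-0.2,0,0.06, 85,0.3,-0.3,0,0.09, 85,0.45,-0.45,0,0.12, 85,0.6,-0.6,0,0.15, 85,0.75,-0.75,0,0.18, 85,0.9,-0.9,0,0.21, 85,1,-1,0,0.24, 85,1,-1,0,0.24, 85,1,-1,0,0.24]'
python3 - <<'E'
from h import *
im=eyes.camera("scene"); cv2.imwrite("pics/s1.png",cv2.resize(im[:,:,::-1],None,fx=1.25,fy=1.25))
K,R,t=cal("scene"); print(-R.T@t, proj("scene",[bot.sense()["eef_pos"]]))
print(bot.sense()["eef_pos"],bot.sense()["eef_rot"],bot.sense()["clock"])
E
```

```text
clock: 1.1
eef_pos: [0.3316, 0.4533, 0.2108]
eef_rot: [-3.141, -0.001, 3.12]
force: [0.6, -0.4, 0.0]
grip_width: 0.0849
[-0.09252411  0.37965067  0.59587194] [[ 87.55951044 305.61019118]]
[0.33136507 0.4536489  0.21088904] [-3.14153979e+00 -6.44823041e-04  3.12052765e+00] 1.15
```

View pics/s1.png

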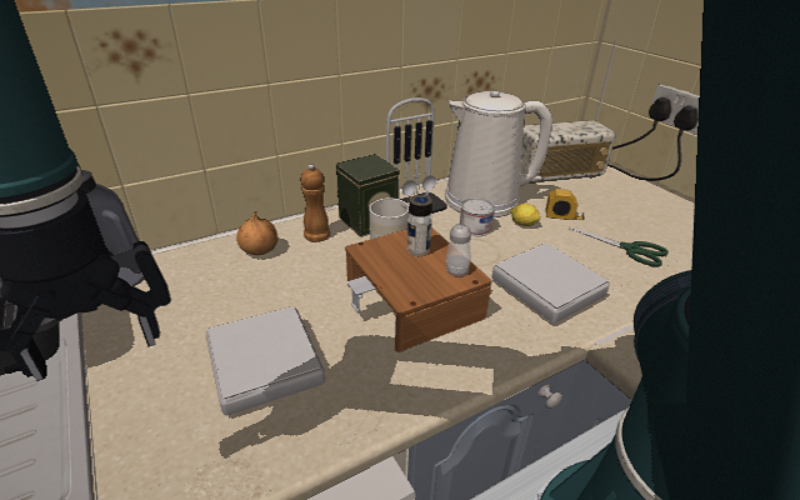

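```bash
python3 -m jog '[60,0,0,0,0, 60,0,0,0,0, 60,0,0,0,0, 60,0,0,0,0, 60,0,0,0,0, 60,0,-0.03,0,0, 60,0,-0.1,0,0, 60,0,-0.3,0,0, 60,0,-0.6,0,0, 60,0,-0.9,0,0]'
python3 - <<'E'
from h import *
s=bot.sense(); print(s["clock"],s["eef_pos"],s["qvel"][:2])
for i in range(4):
    im=eyes.camera("scene"); s=bot.sense(); print(s["clock"],s["eef_pos"],s["qvel"][:2],s["grip_width"])
cv2.imwrite("pics/s2.png",cv2.resize(im[100:400,0:400,::-1],None,fx=2,fy=2))
E
```

```text
clock: 2.15
eef_pos: [0.3316, 0.362, 0.211]
eef_rot: [-3.141, -0.0, 3.122]
force: [1.0, -0.7, 0.1]
grip_width: 0.06
2.15 [0.33163963 0.36203676 0.21095774] [-0.46446122 -0.33597561]
2.2 [0.33034106 0.35733204 0.21054086] [0.03735397 0.03244927] 0.05997941113138372
2.25 [0.33074161 0.35955711 0.2107857 ] [0.03183319 0.02673584] 0.05975641814254267
2.3 [0.33149107 0.36157376 0.21112437] [0.02354133 0.02068941] 0.06005245910397423
2.35 [0.33201145 0.36288542 0.21132158] [0.01905859 0.01586662] 0.060027698747659
```

View pics/s2.png

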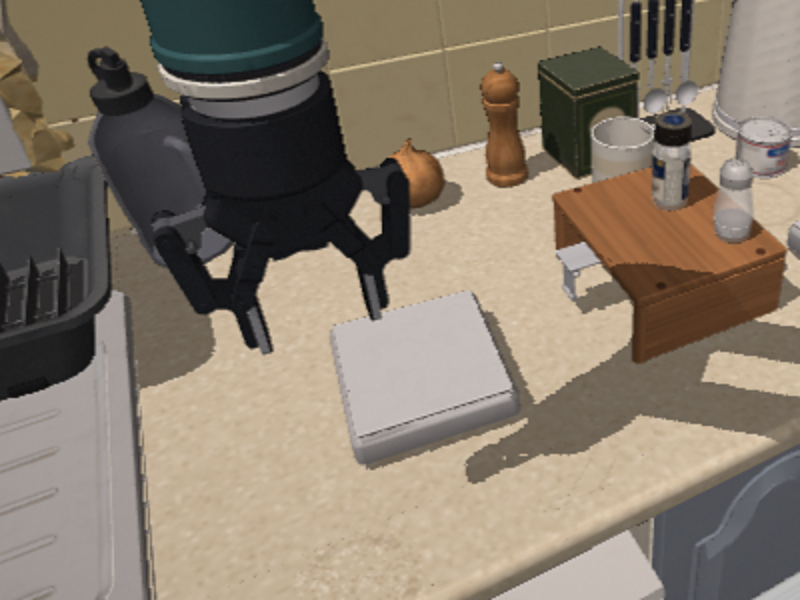

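The view shows a 2F-85-type gripper, with the scale at crop (425,375). The scale must go past the board edge, but vertical fingers can't pass that edge. So I'll centre and square the scale, calibrate a short glide on the open worktop, then use that glide for the last few millimetres.

```bash
python3 -m jog '[60,0.05,-0.1,-0.1,0, 60,0.1,-0.25,-0.25,0, 60,0.15,-0.4,-0.4,0, 60,0.2,-0.55,-0.55,0, 60,0.25,-0.7,-0.7,0, 60,0.3,-0.8,-0.8,0, 60,0.35,-0.86,-0.9,0, 60,0.35,-0.86,-0.95,0, 60,0.35,-0.86,-0.95,0, 60,0.35,-0.86,-0.95,0]'
python3 -m jog '[60,0,0,-0.15,0, 60,0,0,-0.3,0, 60,0,0,-0.5,0, 60,0,0,-0.7,0, 60,0,0,-0.85,0, 60,0,0,-0.93,0, 60,0,0,-0.97,0, 60,0,0,-0.97,0, 60,0,0,-0.97,0, 60,0,0,-0.97,0]'
python3 - <<'E'
from h import *
im=eyes.camera("scene"); s=bot.sense(); print(s["clock"],s["eef_pos"],s["eef_rot"],s["force"])
cv2.imwrite("pics/s3.png",cv2.resize(im[100:400,50:450,::-1],None,fx=2,fy=2))
im=eyes.camera("top");cv2.imwrite("pics/t3.png",cv2.resize(im[165:285,170:370,::-1],None,fx=4,fy=4,interpolation=cv2.INTER_CUBIC))
E
```

```text
clock: 3.35
eef_pos: [0.3671, 0.2779, 0.1163]
eef_rot: [3.141, 0.0, 3.122]
force: [-0.3, 0.2, -0.4]
grip_width: 0.0601
clock: 4.35
eef_pos: [0.3674, 0.2777, 0.0197]
eef_rot: [3.141, 0.001, 3.122]
force: [0.0, -1.6, 0.1]
grip_width: 0.0602
4.4 [0.36736064 0.27765322 0.01966986] [3.14102836e+00 1.13654972e-03 3.12180713e+00] [-0.19926488  0.13119307 -0.3674094 ]
```

View pics/s3.png

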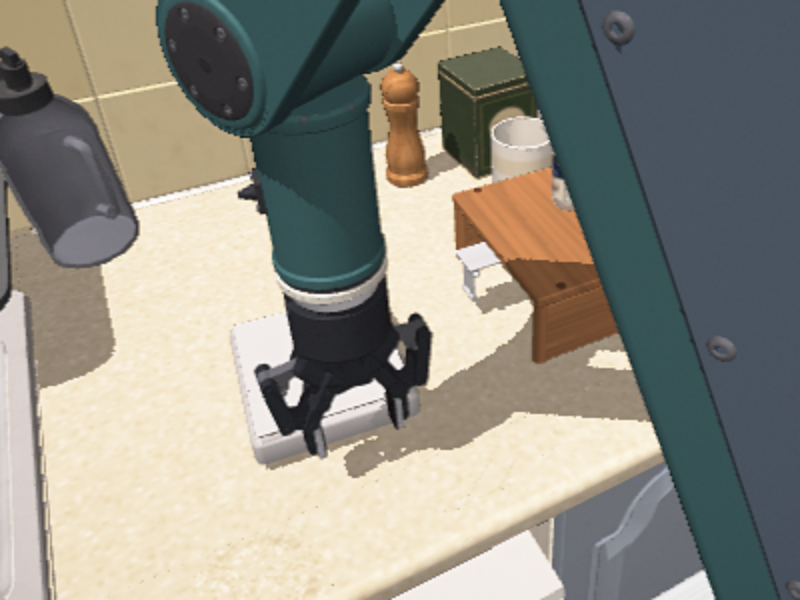

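View pics/t3.png

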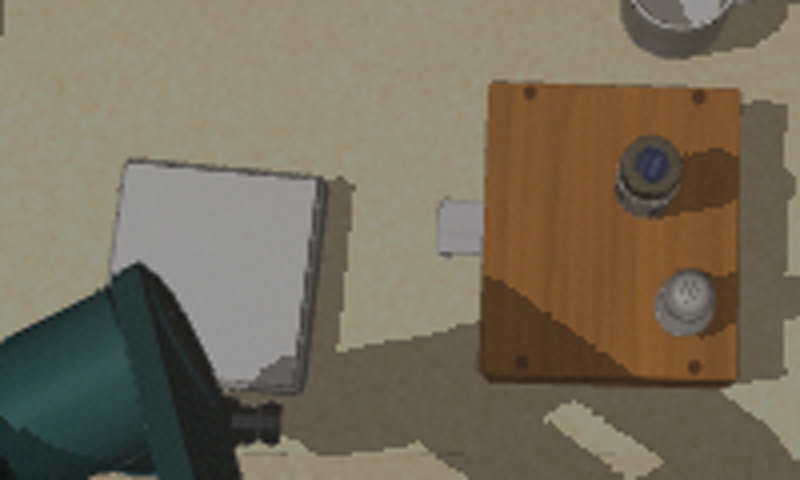

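The fingers stand clear of the scale's near face: the tips are at crop (315,440) and (400,415), and the scale hasn't been touched. Next I push it away from the robot by about 50 mm.

```bash
python3 -m jog '[60,0.06,0,0,0, 60,0.12,0,0,0, 60,0.18,0,0,0, 60,0.24,0,0,0, 60,0.3,0,0,0, 60,0.36,0,0,0, 60,0.41,0,0,0, 60,0.46,-0.01,0,0, 60,0.5,-0.01,0,0, 60,0.5,-0.01,0,0]'
python3 - <<'E'
from h import *
im=eyes.camera("top");s=bot.sense(); print(s["clock"],s["eef_pos"],s["eef_rot"],s["force"])
cv2.imwrite("pics/t4.png",cv2.resize(im[165:285,170:370,::-1],None,fx=4,fy=4,interpolation=cv2.INTER_CUBIC))
E
```

```text
clock: 5.45
eef_pos: [0.4176, 0.2764, 0.0191]
eef_rot: [3.141, 0.001, 3.121]
force: [-0.2, -0.0, 0.1]
grip_width: 0.0601
5.5 [0.41709952 0.27631816 0.01904018] [-3.14153130e+00  3.13070087e-05  3.12146262e+00] [ 0.49145813  0.52384485 -0.42090887]
```

View pics/t4.png

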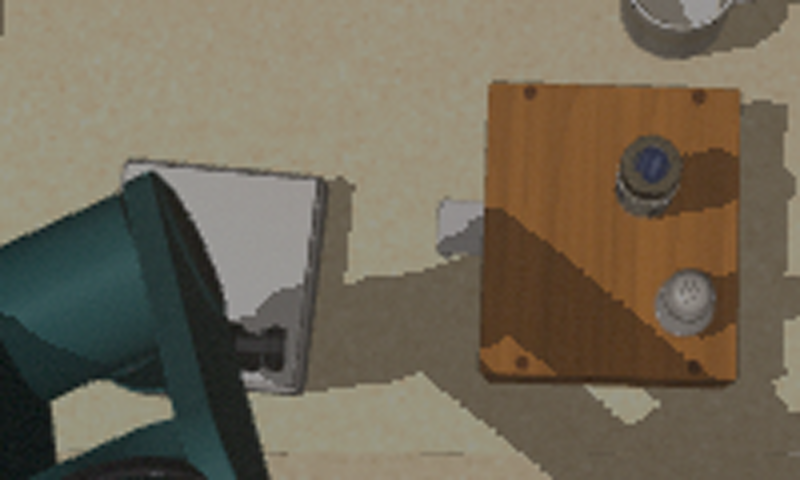

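The scale hasn't moved; its corners are still at crop (127,161) and (321,177). I'll check from the scene camera.

```bash
python3 - <<'E'
from h import *
im=eyes.camera("scene")
print(proj("scene",[[.417,.2763,.019]]))
cv2.imwrite("pics/s5.png",cv2.resize(im[200:350,130:330,::-1],None,fx=4,fy=4,interpolation=cv2.INTER_CUBIC))
E
```

```text
[[222.55854195 308.46829796]]
```

View pics/s5.png

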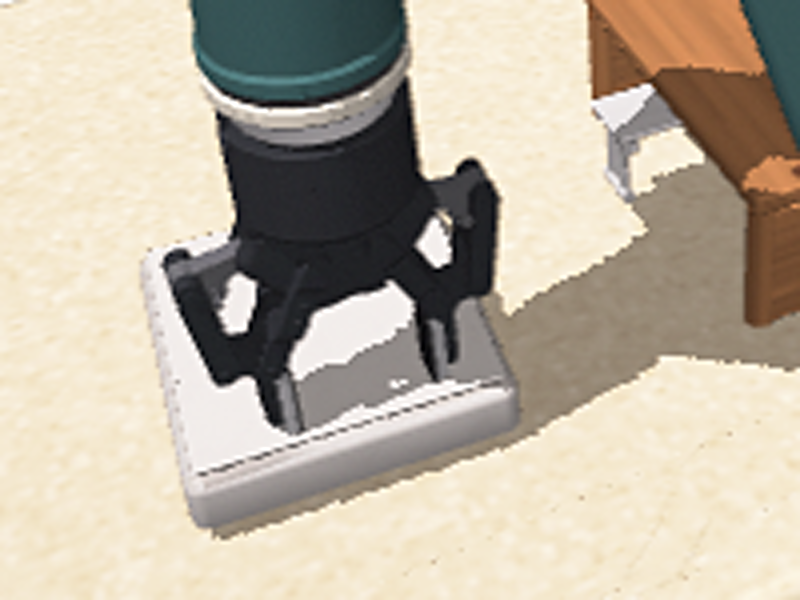

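```bash
python3 - <<'E'
from h import *
for z in (.02,.03,.04,.05,.06):
    q=proj("scene",[[.417,.2763+.034,z],[.417,.2763-.034,z]]); print(z,(q-[130,200])*4)
E
```

```text
0.02 [[296.93773984 461.00446261]
 [440.25780664 404.88076967]]
0.03 [[293.75562775 446.08821126]
 [438.28808671 390.10654049]]
0.04 [[290.52274715 430.93398089]
 [436.28814966 375.10566249]]
0.05 [[287.2378733  415.5360305 ]
 [434.25729477 359.87287989]]
0.06 [[283.89974174 399.88843294]
 [432.19479952 344.40277313]]
```

```bash
python3 - <<'E'
from h import *
for z in (.0,.01,.02,.03,.04,.05):
    q=proj("scene",[[.3674,.2777+.034,z],[.3674,.2777-.034,z],[.397,.2745,z]]); print(z,(q-[50,100])*2)
im=cv2.imread("pics/s3.png"); cv2.imwrite("pics/s3b.png",cv2.resize(im[360:500,220:460],None,fx=3,fy=3,interpolation=cv2.INTER_CUBIC))
E
```

```text
0.0 [[326.97517277 486.41783403]
 [400.37255125 455.20123386]
 [356.59377749 445.26114265]]
0.01 [[325.47849061 479.14927496]
 [399.51301539 447.9738146 ]
 [355.40338143 438.03991593]]
0.02 [[323.95706179 471.76053504]
 [398.63983327 440.63165051]
 [354.1943065  430.70537876]]
0.03 [[322.41026744 464.24860875]
 [397.7526773  433.17198712]
 [352.96610959 423.25484308]]
0.04 [[320.83746789 456.61038952]
 [396.85120933 425.59198111]
 [351.71833345 415.6855351 ]]
0.05 [[319.23800175 448.84266542]
 [395.93508022 417.88869668]
 [350.45050614 407.99459191]]
```

View pics/s3b.png

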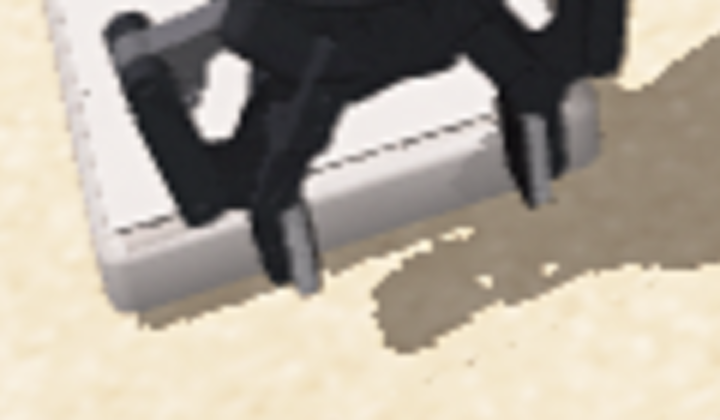

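The tips look about 20–25 mm higher than the reported TCP when part-open, so they passed over the scale. I'll back off and measure the tip height at several openings.

```bash
python3 -m jog '[60,-0.1,0,0,0, 60,-0.25,0,0,0, 60,-0.4,0,0,0, 48,-0.5,0.01,0,0, 48,-0.5,0.01,0,0, 48,-0.5,0.01,0,0, 48,-0.5,0.01,0,0, 48,-0.5,0.01,0,0, 48,-0.5,0.01,0,0, 48,-0.5,0.01,0,0]'
python3 - <<'E'
from h import *
s=bot.sense();print(s["eef_pos"],s["grip_width"])
im=eyes.camera("scene"); cv2.imwrite("pics/s6.png",im[:,:,::-1])
E
python3 -m jog '[0,0,0,0,0, 0,0,0,0,0, 0,0,0,0,0, 0,0,0,0,0, 0,0,0,0,0, 0,0,0,0,0, 0,0,0,0,0, 0,0,0,0,0, 0,0,0,0,0, 0,0,0,0,0]'
python3 - <<'E'
from h import *
s=bot.sense();print(s["eef_pos"],s["grip_width"],s["clock"])
im=eyes.camera("scene"); cv2.imwrite("pics/s7.png",im[:,:,::-1])
a=cv2.imread("pics/s6.png")
L=[cv2.resize(i[250:340,170:270],None,fx=4,fy=4,interpolation=cv2.INTER_CUBIC) for i in (a,im[:,:,::-1])]
cv2.imwrite("pics/s67.png",np.hstack(L))
p=s["eef_pos"]
for z in (.0,.01,.02,.03,.04,.05):
    q=proj("scene",[[p[0],p[1]+.024,z],[p[0],p[1]-.024,z],[p[0],p[1],z]]); print(z,((q-[170,250])*4).round().tolist())
E
```

```text
clock: 6.55
eef_pos: [0.3672, 0.2773, 0.019]
eef_rot: [-3.142, 0.0, 3.121]
force: [0.1, -0.1, 0.5]
grip_width: 0.0483
[0.36720999 0.27733181 0.01902635] 0.04825842411164205
clock: 7.6
eef_pos: [0.3669, 0.2774, 0.0191]
eef_rot: [-3.141, 0.0, 3.122]
force: [-0.8, -0.4, 0.4]
grip_width: 0.0002
[0.36688977 0.2773569  0.01907073] 0.00023921081285209809 7.6
0.0 [[197.0, 364.0], [301.0, 320.0], [250.0, 342.0]]
0.01 [[195.0, 349.0], [299.0, 305.0], [248.0, 327.0]]
0.02 [[192.0, 335.0], [297.0, 291.0], [245.0, 312.0]]
0.03 [[189.0, 320.0], [295.0, 276.0], [243.0, 297.0]]
0.04 [[186.0, 304.0], [293.0, 261.0], [240.0, 282.0]]
0.05 [[183.0, 289.0], [291.0, 245.0], [238.0, 267.0]]
```

View pics/s67.png

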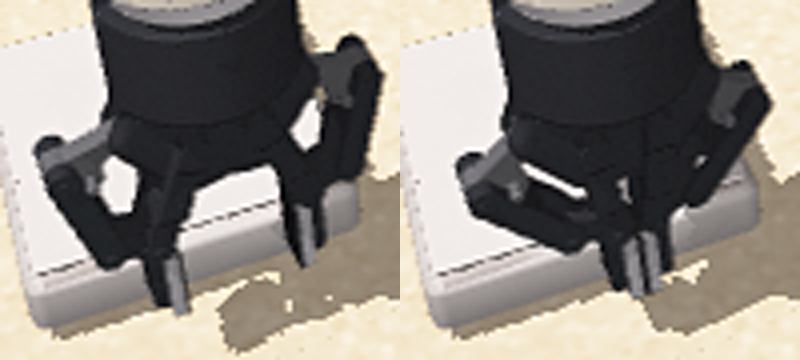

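```bash
python3 -m jog '[48,0,0,-0.02,0, 48,0,0,-0.04,0, 48,0,0,-0.06,0, 48,0,0,-0.08,0, 48,0,0,-0.1,0, 48,0,0,-0.12,0, 48,0,0,-0.14,0, 48,0,0,-0.14,0, 48,0,0,-0.14,0, 48,0,0,-0.14,0]'
python3 - <<'E'
from h import *
s=bot.sense();print(s["eef_pos"],s["force"])
im=eyes.camera("scene"); cv2.imwrite("pics/s8.png",cv2.resize(im[250:340,170:270,::-1],None,fx=6,fy=6,interpolation=cv2.INTER_CUBIC))
p=s["eef_pos"]
for z in (.0,.01,.02,.03,.04):
    q=proj("scene",[[p[0],p[1]+.028,z],[p[0],p[1]-.028,z],[p[0]-.011,p[1]-.028,z]]); print(z,((q-[170,250])*6).round().tolist())
E
```

```text
clock: 8.65
eef_pos: [0.367, 0.2774, 0.0051]
eef_rot: [-3.142, 0.0, 3.122]
force: [-0.3, -0.9, 0.6]
grip_width: 0.0482
[0.36695933 0.27738552 0.00511956] [-0.34006702 -0.8760142   0.61781667]
0.0 [[283.0, 551.0], [464.0, 474.0], [478.0, 501.0]]
0.01 [[278.0, 530.0], [461.0, 453.0], [475.0, 479.0]]
0.02 [[274.0, 507.0], [458.0, 430.0], [472.0, 457.0]]
0.03 [[269.0, 485.0], [456.0, 408.0], [470.0, 435.0]]
0.04 [[265.0, 462.0], [453.0, 385.0], [467.0, 412.0]]
```

View pics/s8.png

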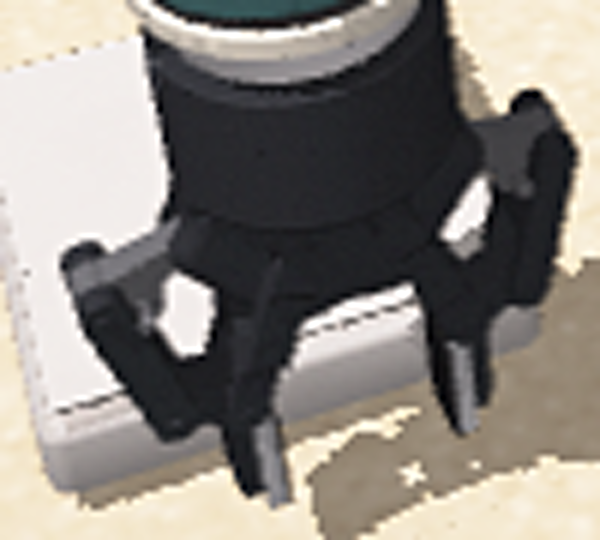

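The tips are now at crop (275,503) and (468,432), about z = 0.02, which is against the side face. I'll push now, starting from the clear position.

```bash
python3 -m jog '[48,0.06,0,0,0, 48,0.12,0,0,0, 48,0.18,0,0,0, 48,0.24,0,0,0, 48,0.3,0,0,0, 48,0.35,0,0,0, 48,0.39,0,0,0, 48,0.43,-0.01,0,0, 48,0.46,-0.01,0,0, 48,0.48,-0.01,0,0]'
python3 - <<'E'
from h import *
im=eyes.camera("top");s=bot.sense(); print(s["clock"],s["eef_pos"],s["eef_rot"],s["force"])
a=cv2.resize(im[165:285,170:370,::-1],None,fx=4,fy=4,interpolation=cv2.INTER_CUBIC); cv2.imwrite("pics/t9.png",a)
E
```

```text
clock: 9.7
eef_pos: [0.4152, 0.2764, 0.005]
eef_rot: [-3.142, 0.0, 3.122]
force: [-2.1, -0.0, -1.0]
grip_width: 0.0484
9.75 [0.41556296 0.27643515 0.00504069] [3.14152748e+00 5.20200545e-04 3.12179036e+00] [-0.21677533 -0.13391379 -0.32192267]
```

View pics/t9.png

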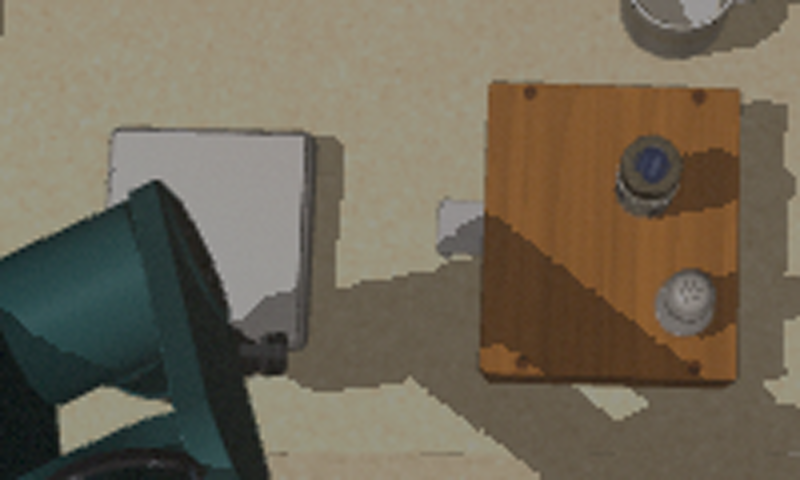

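The scale moved about 30 mm and squared up. Its top corners are at crop (115,130), (308,134), (300,347), with the fourth at about (107,343).

```bash
cat >> h.py <<'E'
O=np.array([0.5045,0.0769]); TH=-1.591
def toS(p): d=np.array(p[:2])-O; c,s=np.cos(TH),np.sin(TH); return np.array([c*d[0]+s*d[1],-s*d[0]+c*d[1]])
def toW(p): c,s=np.cos(TH),np.sin(TH); return O+np.array([c*p[0]-s*p[1],s*p[0]+c*p[1]])
E
python3 - <<'E'
from h import *
r=rectpose([px(p) for p in [(115,130),(308,134),(300,347),(107,343)]],.043); print(r,toS(r[0]))
print(toW((-.275,0)),toW((-.3,0)),toW((0,0)), toS(bot.sense()["eef_pos"]))
E
```

```text
(array([0.50184409, 0.27801761]), np.float64(0.1394243376018705), np.float64(0.1557246784627375), np.float64(-1.5847763273719742), np.float64(-1.5694308202632345)) [-0.20102291 -0.00671841]
[0.51005563 0.35184388] [0.51056069 0.37683877] [0.5045 0.0769] [-0.19769769 -0.09294996]
```

```bash
python3 -m jog '[48,0.04,0,0,0, 48,0.06,0,0,0, 48,0.07,0,0,0, 48,0.07,0,0,0, 48,-0.05,0,0,0, 48,-0.2,0,0,0, 48,-0.2,0,0.2,0, 48,-0.2,0,0.45,0, 48,-0.2,0,0.7,0, 48,-0.2,0,0.7,0]'
python3 -m jog '[56,0.08,0.08,0,-0.09, 56,0.18,0.18,0,-0.18, 56,0.3,0.3,0,-0.27, 56,0.42,0.42,0,-0.36, 56,0.55,0.55,0,-0.45, 56,0.68,0.68,0,-0.54, 56,0.8,0.8,0,-0.63, 56,0.9,0.9,0,-0.72, 56,1,1,0,-0.81, 56,1,1,0,-0.9]'
python3 - <<'E'
from h import *
s=bot.sense(); print(s["clock"],s["eef_pos"],s["eef_rot"],s["qpos"]); print(toS(s["eef_pos"]),toW((-.32,0)))
E
```

```text
clock: 10.75
eef_pos: [0.3957, 0.2775, 0.0777]
eef_rot: [3.139, 0.005, 3.122]
force: [0.6, -0.1, -0.0]
grip_width: 0.0483
clock: 11.75
eef_pos: [0.4953, 0.3776, 0.0741]
eef_rot: [3.141, -0.001, 1.703]
force: [0.6, 0.0, 0.1]
grip_width: 0.0563
11.75 [0.49532044 0.37760097 0.07410889] [ 3.14076729e+00 -5.54139817e-04  1.70275632e+00] [5.40385386e-01 5.33939812e-01 1.59733468e+00 2.13535808e-04
 1.00934061e+00 4.08312021e-01]
[-0.30045416 -0.01525254] [0.51096474 0.39683469]
```

```bash
python3 -m jog '[56,0.05,0.1,0,-0.05, 56,0.16,0.2,0,-0.1, 56,0.16,0.2,-0.1,-0.1, 56,0.16,0.2,-0.25,-0.1, 56,0.16,0.2,-0.4,-0.1, 56,0.16,0.2,-0.52,-0.1, 56,0.16,0.2,-0.62,-0.1, 56,0.16,0.2,-0.68,-0.1, 56,0.16,0.2,-0.68,-0.1, 56,0.16,0.2,-0.68,-0.1]'
python3 - <<'E'
from h import *
im=eyes.camera("top");i2=eyes.camera("scene");s=bot.sense(); print(s["clock"],s["eef_pos"],s["eef_rot"],s["force"],toS(s["eef_pos"]))
a=cv2.resize(im[165:285,150:350,::-1],None,fx=4,fy=4,interpolation=cv2.INTER_CUBIC); cv2.imwrite("pics/t10.png",a)
cv2.imwrite("pics/s10.png",cv2.resize(i2[170:320,100:300,::-1],None,fx=4,fy=4,interpolation=cv2.INTER_CUBIC))
p=s["eef_pos"]
for z in (.0,.01,.02,.03,.04,.08,.09,.1):
    q=proj("scene",[[p[0]+.03,p[1],z],[p[0]-.03,p[1],z],[p[0]-.04,p[1],z]]); print(z,((q-[100,170])*4).round().tolist())
E
```

```text
clock: 12.75
eef_pos: [0.5111, 0.3965, 0.0072]
eef_rot: [3.141, -0.0, 1.551]
force: [0.0, 0.7, -0.5]
grip_width: 0.0564
12.85 [0.51143404 0.39670103 0.00773098] [ 3.14060337e+00 -7.65706614e-04  1.55099285e+00] [-0.10688302 -0.37219998 -0.38222509] [-0.31987585  0.0004719 ]
0.0 [[174.0, 499.0], [198.0, 584.0], [203.0, 600.0]]
0.01 [[170.0, 484.0], [194.0, 570.0], [198.0, 585.0]]
0.02 [[165.0, 470.0], [189.0, 555.0], [193.0, 570.0]]
0.03 [[160.0, 455.0], [184.0, 540.0], [188.0, 556.0]]
0.04 [[155.0, 440.0], [179.0, 525.0], [183.0, 540.0]]
0.08 [[135.0, 378.0], [158.0, 462.0], [162.0, 477.0]]
0.09 [[130.0, 362.0], [153.0, 446.0], [157.0, 461.0]]
0.1 [[124.0, 346.0], [147.0, 429.0], [151.0, 444.0]]
```

View pics/t10.png

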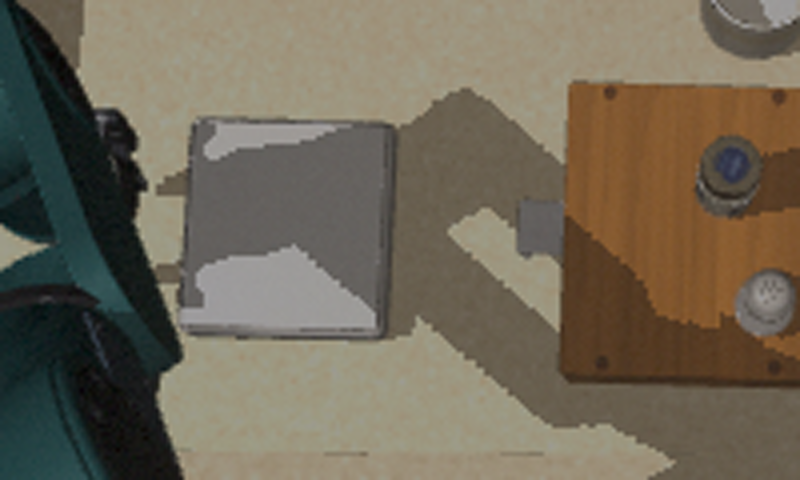

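View pics/s10.png

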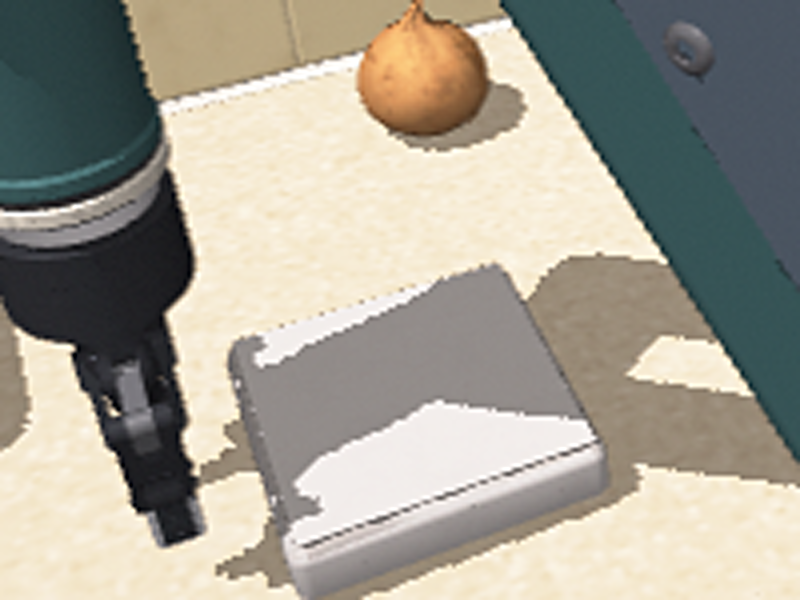

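The scale now looks square and centred: crop corners are about (190,120), (393,125), (384,335) and (181,330). The finger linkage is wider than the pads, so the pads can only reach about 6 mm short of the board edge. I'll make contact gently, then do a trial glide in the open.

```bash
python3 -m jog '[56,0,-0.08,0,0, 56,0,-0.16,0,0, 56,0,-0.22,0,0, 56,0,-0.26,0,0, 56,0,-0.3,0,0, 56,0,-0.33,0,0, 56,-0.01,-0.36,0,0, 56,-0.01,-0.38,0,0, 56,-0.01,-0.4,0,0, 56,-0.01,-0.4,0,0]'
cat >> h.py <<'E'
def scalefit(im,save=None):
    """top picture rgb -> leading/edges visible; fit by hand"""
def snap(tag,u0=150,v0=165,w=200,h=120,f=4,n="top"):
    im=eyes.camera(n); cv2.imwrite(f"pics/{tag}.png",cv2.resize(im[v0:v0+h,u0:u0+w,::-1],None,fx=f,fy=f,interpolation=cv2.INTER_CUBIC))
E
python3 - <<'E'
from h import *
snap("t11"); s=bot.sense(); print(s["clock"],s["eef_pos"],s["eef_rot"],s["force"],toS(s["eef_pos"]))
E
```

```text
clock: 13.85
eef_pos: [0.51, 0.3562, 0.0072]
eef_rot: [3.142, 0.0, 1.551]
force: [0.8, 2.2, 1.5]
grip_width: 0.0559
13.9 [0.50996259 0.35623846 0.00716754] [3.14151462e+00 1.53047895e-04 1.55111517e+00] [1.08688568 1.0820413  1.30399257] [-2.79391808e-01 -1.81807234e-04]
```

View pics/t11.png

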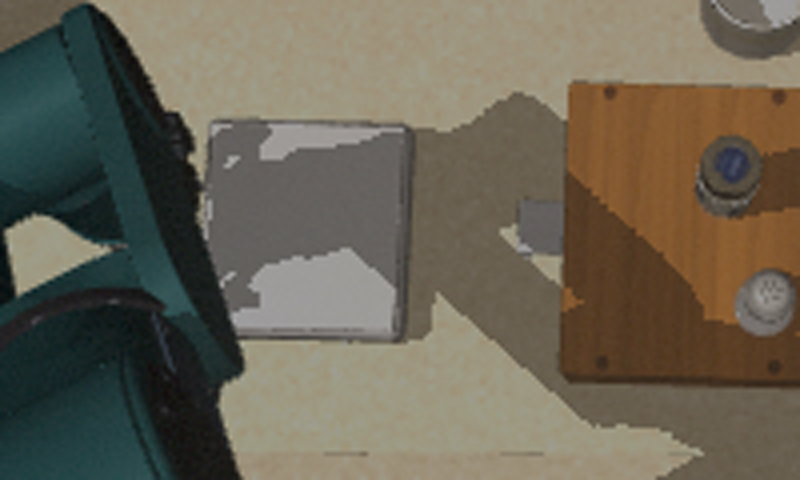

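```bash
cat >> h.py <<'E'
def edge(pts,o=(150,165),z=.042):
    for p in pts: print(p,toS(ray("top",px(p,o),z)).round(4))
E
python3 -c "
from h import *
edge([(410,125),(404,338),(211,121)])"
python3 -m jog '[56,0,-0.06,0,0, 56,0,-0.22,0,0, 56,-0.01,-0.5,0,0, 56,-0.01,-0.3,0,0, 56,-0.01,-0.3,0,0, 56,-0.01,-0.3,0,0, 56,-0.01,-0.3,0,0, 56,-0.01,-0.3,0,0, 56,-0.01,-0.3,0,0, 56,-0.01,-0.3,0,0]'
python3 - <<'E'
from h import *
snap("t12"); s=bot.sense(); print(s["clock"],s["eef_pos"],s["force"],toS(s["eef_pos"]))
E
```

```text
(410, 125) [-0.1167  0.079 ]
(404, 338) [-0.1136 -0.0772]
(211, 121) [-0.2621  0.0779]
clock: 14.9
eef_pos: [0.5088, 0.3262, 0.0071]
eef_rot: [-3.141, 0.0, 1.551]
force: [-0.4, 0.1, 0.6]
grip_width: 0.056
14.95 [0.50882373 0.3262877  0.00704025] [ 0.21483139 -0.19794882  0.29144707] [-0.24942415 -0.00071536]
```

View pics/t12.png

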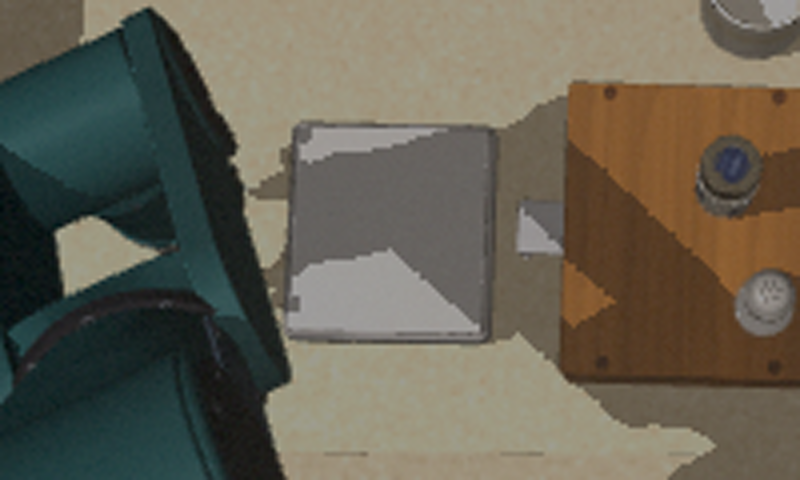

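```bash
python3 - <<'E'
from h import *
edge([(494,128),(488,339),(296,124),(289,335)])
edge([(567,85),(561,375)],z=.088); edge([(517,200),(516,253)],z=.076)
E
```

```text
(494, 128) [-0.0552  0.0785]
(488, 339) [-0.0533 -0.0763]
(296, 124) [-0.2     0.0774]
(289, 335) [-0.196  -0.0772]
(567, 85) [-0.0011  0.1017]
(561, 375) [ 0.0016 -0.1041]
(517, 200) [-0.0342  0.0198]
(516, 253) [-0.0335 -0.0181]
```

```bash
python3 -m jog '[56,0.04,-0.08,0,0, 56,0.04,-0.16,0,0, 56,0.03,-0.22,0,0, 56,0.03,-0.26,0,0, 56,0.03,-0.29,0,0, 56,0.03,-0.31,0,0, 56,0.03,-0.32,0,0, 56,0.03,-0.33,0,0, 56,0.03,-0.33,0,0, 56,0.03,-0.33,0,0]'
python3 -m jog '[56,0,-0.1,0,0, 56,-0.01,-0.35,0,0, 56,-0.01,-0.75,0,0, 56,-0.01,-0.45,0,0, 56,-0.01,-0.45,0,0, 56,-0.01,-0.45,0,0, 56,-0.01,-0.45,0,0, 56,-0.01,-0.45,0,0, 56,-0.01,-0.45,0,0, 56,-0.01,-0.45,0,0]'
python3 - <<'E'
from h import *
snap("t13"); s=bot.sense(); print(s["clock"],s["eef_pos"],s["force"],toS(s["eef_pos"]))
snap("s13",150,170,200,150,4,"scene")
E
```

```text
clock: 15.95
eef_pos: [0.512, 0.2937, 0.0071]
eef_rot: [3.141, -0.0, 1.551]
force: [-0.1, 1.0, 0.4]
grip_width: 0.0564
clock: 16.95
eef_pos: [0.5107, 0.2484, 0.007]
eef_rot: [-3.141, 0.0, 1.551]
force: [-0.1, 0.2, -0.5]
grip_width: 0.056
17.0 [0.51076427 0.24839371 0.00705847] [1.20493651 0.90362364 0.37227235] [-0.17158526  0.00279843]
```

View pics/t13.png

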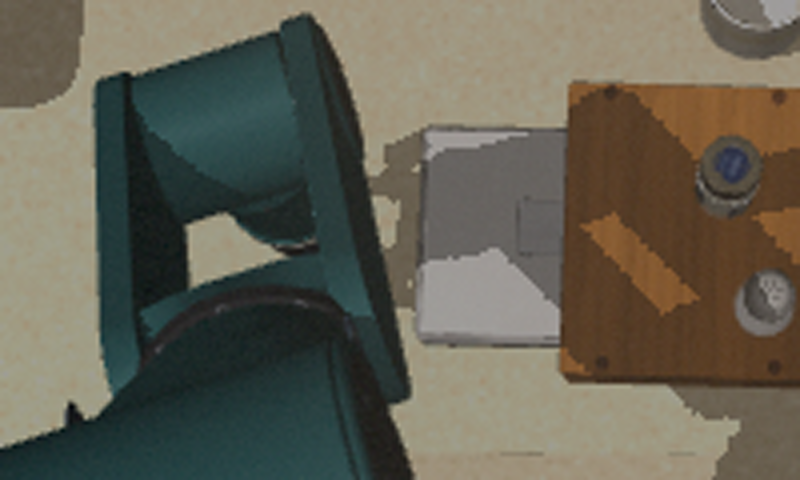

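View pics/s13.png

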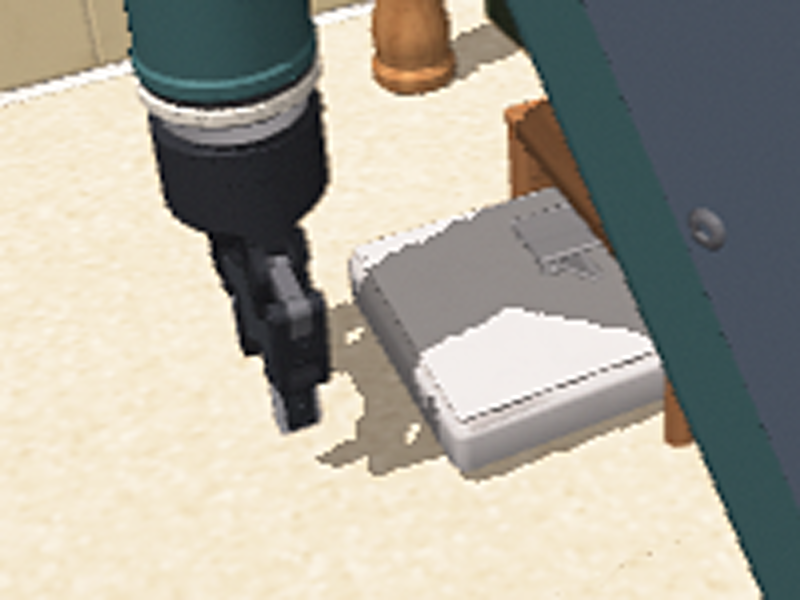

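```bash
python3 - <<'E'
from h import *
edge([(427,127),(417,341),(424,235),(421,345)])
print(bot.sense()["qpos"])
E
```

```text
(427, 127) [-0.1042  0.0778]
(417, 341) [-0.1042 -0.0791]
(424, 235) [-0.1027 -0.0021]
(421, 345) [-0.1012 -0.0819]
[3.31006335e-01 5.68776235e-01 1.76799094e+00 1.42832887e-05
 8.05008106e-01 3.50549042e-01]
```

```bash
python3 - <<'E'
from h import *
p=bot.sense()["eef_pos"]
for z in (.06,.08,.09,.1,.11,.12,.14,.16,.18):
    a=np.linspace(0,2*np.pi,73)
    out=[]
    for r in (.038,.0425,.02):
        q=(proj("scene",[[p[0]+r*np.cos(t),p[1]+r*np.sin(t),z] for t in a])-[150,170])*4
        out+= [q[:,0].min().round(),q[:,0].max().round(),q[:,1].max().round()]
    print(z,out)
E
python3 - <<'E'
import cv2
im=cv2.imread("pics/s13.png"); cv2.imwrite("pics/s13b.png",cv2.resize(im[60:460,110:420],None,fx=1.8,fy=1.5,interpolation=cv2.INTER_CUBIC)[:600] )
g=cv2.convertScaleAbs(im[60:450,110:410],alpha=3,beta=20); cv2.imwrite("pics/s13c.png",cv2.resize(g,None,fx=1.5,fy=1.5))
E
```

```text
0.06 [np.float64(194.0), np.float64(351.0), np.float64(400.0), np.float64(184.0), np.float64(360.0), np.float64(407.0), np.float64(231.0), np.float64(314.0), np.float64(374.0)]
0.08 [np.float64(187.0), np.float64(347.0), np.float64(369.0), np.float64(178.0), np.float64(357.0), np.float64(375.0), np.float64(226.0), np.float64(310.0), np.float64(343.0)]
0.09 [np.float64(184.0), np.float64(345.0), np.float64(353.0), np.float64(175.0), np.float64(355.0), np.float64(359.0), np.float64(223.0), np.float64(308.0), np.float64(327.0)]
0.1 [np.float64(181.0), np.float64(343.0), np.float64(337.0), np.float64(171.0), np.float64(353.0), np.float64(343.0), np.float64(220.0), np.float64(305.0), np.float64(311.0)]
0.11 [np.float64(178.0), np.float64(341.0), np.float64(320.0), np.float64(168.0), np.float64(351.0), np.float64(327.0), np.float64(217.0), np.float64(303.0), np.float64(295.0)]
0.12 [np.float64(174.0), np.float64(339.0), np.float64(303.0), np.float64(164.0), np.float64(349.0), np.float64(310.0), np.float64(214.0), np.float64(301.0), np.float64(278.0)]
0.14 [np.float64(168.0), np.float64(335.0), np.float64(269.0), np.float64(157.0), np.float64(345.0), np.float64(276.0), np.float64(208.0), np.float64(296.0), np.float64(244.0)]
0.16 [np.float64(161.0), np.float64(331.0), np.float64(234.0), np.float64(150.0), np.float64(340.0), np.float64(240.0), np.float64(201.0), np.float64(291.0), np.float64(209.0)]
0.18 [np.float64(153.0), np.float64(326.0), np.float64(197.0), np.float64(143.0), np.float64(336.0), np.float64(204.0), np.float64(195.0), np.float64(286.0), np.float64(173.0)]
```

View pics/s13c.png

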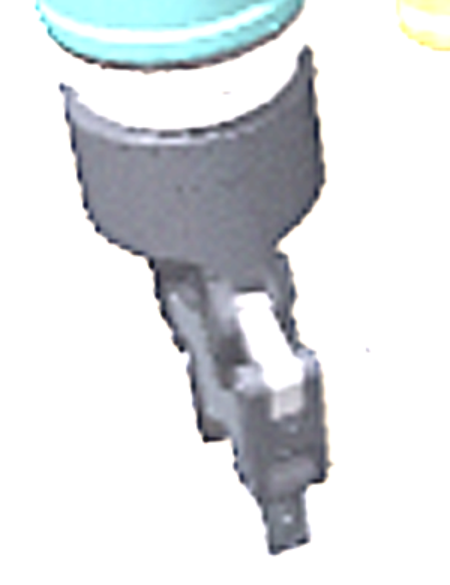

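```bash
python3 -m jog '[30,0,0,0.2,0, 20,0,0,0.45,0, 10,0,0,0.7,0, 0,-0.1,-0.1,0.7,0, 0,-0.25,-0.25,0.7,0, 0,-0.4,-0.4,0.7,0, 0,-0.55,-0.55,0.7,0, 0,-0.7,-0.7,0.7,0, 0,-0.8,-0.8,0.7,0, 0,-0.8,-0.8,0.7,0]'
python3 -m jog '[0,-0.1,-0.1,0,0, 0,-0.2,-0.2,0,0, 0,-0.29,-0.3,0,0, 0,-0.29,-0.4,0,0, 0,-0.29,-0.44,-0.1,0, 0,-0.29,-0.44,-0.2,0, 0,-0.29,-0.44,-0.3,0, 0,-0.29,-0.44,-0.4,0, 0,-0.29,-0.44,-0.45,0, 0,-0.29,-0.44,-0.45,0]'
python3 - <<'E'
from h import *
snap("t14",200); s=bot.sense(); print(s["clock"],s["eef_pos"],s["force"],toS(s["eef_pos"]))
snap("s14",200,170,200,150,4,"scene")
E
```

```text
clock: 18.05
eef_pos: [0.4282, 0.167, 0.0764]
eef_rot: [-3.138, 0.001, 1.55]
force: [0.1, 0.2, 0.4]
grip_width: 0.0001
clock: 19.05
eef_pos: [0.4011, 0.1244, 0.031]
eef_rot: [-3.139, 0.0, 1.551]
force: [0.0, 0.2, 0.0]
grip_width: 0.0002
19.1 [0.4014849  0.1244822  0.03149655] [-0.05873043 -0.38851761 -0.0978627 ] [-0.04549134 -0.10395535]
```

View pics/t14.png

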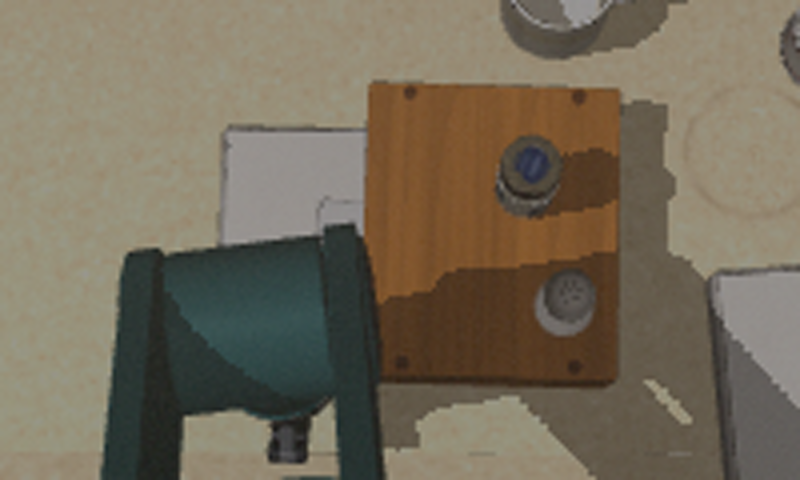

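View pics/s14.png

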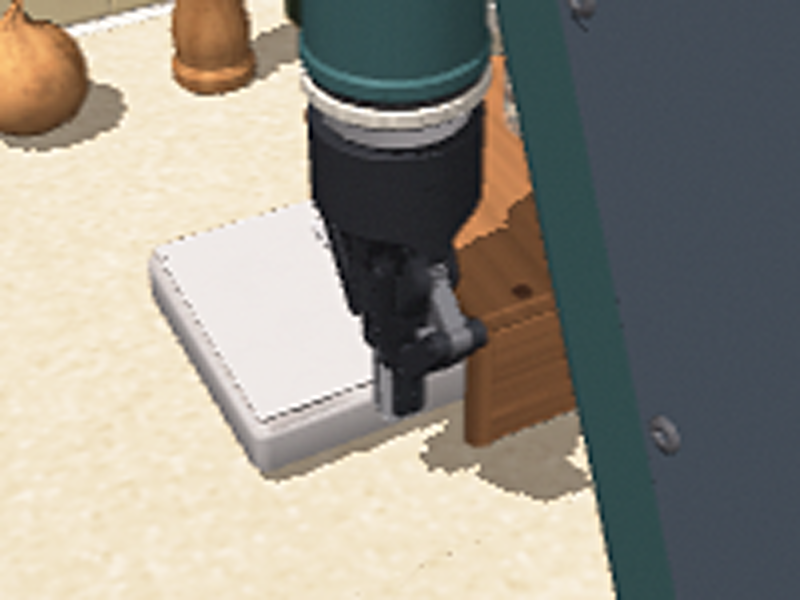

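```bash
python3 -m jog '[0,0,-0.03,0,0, 0,0,-0.06,0,0, 0,0,-0.1,-0.02,0, 0,0,-0.1,-0.06,0, 0,0,-0.1,-0.1,0, 0,0,-0.1,-0.13,0, 0,0,-0.1,-0.16,0, 0,0,-0.1,-0.19,0, 0,0,-0.1,-0.21,0, 0,0,-0.1,-0.23,0]'
python3 -m jog '[0,0,-0.01,0,0, 0,0,-0.01,0,0, 0,0,-0.02,0,0, 0,0,-0.02,0,0, 0,0,-0.03,0,0, 0,0,-0.03,0,0, 0,0,-0.04,0,0, 0,0,-0.04,0,0, 0,0,-0.05,0,0, 0,0,-0.05,0,0]'
python3 -c "
from h import *
s=bot.sense(); print(s['clock'],s['eef_pos'],s['force'],toS(s['eef_pos']))"
```

```text
clock: 20.15
eef_pos: [0.4019, 0.1144, 0.0089]
eef_rot: [-3.141, -0.0, 1.551]
force: [0.2, -0.0, 0.7]
grip_width: -0.0002
clock: 21.15
eef_pos: [0.4019, 0.1093, 0.0091]
eef_rot: [-3.142, 0.0, 1.551]
force: [-0.3, -0.5, -0.7]
grip_width: -0.0001
21.15 [0.40189904 0.10926797 0.00907345] [-0.25287658 -0.45950721 -0.65978457] [-0.03028859 -0.10323392]
```

```bash
python3 -m jog '[0,0,-0.01,-0.01,0, 0,0,-0.01,-0.01,0, 0,0,-0.02,-0.01,0, 0,0,-0.02,-0.02,0, 0,0,-0.03,-0.02,0, 0,0,-0.03,-0.02,0, 0,0,-0.04,-0.02,0, 0,0,-0.04,-0.02,0, 0,0,-0.05,-0.02,0, 0,0,-0.05,-0.02,0]'
python3 -m jog '[0,0,-0.01,0,0, 0,0,-0.01,0,0, 0,0,-0.01,0,0, 0,0,-0.02,0,0, 0,0,-0.02,0,0, 0,0,-0.02,0,0, 0,0,-0.03,0,0, 0,0,-0.03,0,0, 0,0,-0.04,0,0, 0,0,-0.04,0,0]'
python3 -c "
from h import *
s=bot.sense(); print(s['clock'],s['eef_pos'],s['force'],toS(s['eef_pos']))"
```

```text
clock: 22.15
eef_pos: [0.4019, 0.1043, 0.0071]
eef_rot: [-3.142, -0.0, 1.551]
force: [0.5, 0.3, 0.4]
grip_width: -0.0004
clock: 23.15
eef_pos: [0.4019, 0.1003, 0.007]
eef_rot: [-3.141, 0.0, 1.551]
force: [-0.3, -0.4, -0.0]
grip_width: -0.0003
23.15 [0.40185662 0.10025789 0.00704893] [-0.28828815 -0.44045856 -0.02821978] [-0.02127949 -0.10309431]
```

```bash
python3 -m jog '[0,0,-0.01,0,0, 0,0,-0.01,0,0, 0,0,-0.01,0,0, 0,0,-0.02,0,0, 0,0,-0.02,0,0, 0,0,-0.02,0,0, 0,0,-0.03,0,0, 0,0,-0.03,0,0, 0,0,-0.04,0,0, 0,0,-0.04,0,0]'
```

```text
clock: 24.15
eef_pos: [0.4019, 0.0962, 0.0071]
eef_rot: [-3.141, 0.0, 1.551]
force: [-0.7, 0.4, -0.5]
grip_width: -0.0004
```

No contact anywhere in that slow probe beside the cheek. The body clears the board, and the pads can reach about 2 mm short of the edge. Now I'll go back behind the scale.

```bash
python3 -m jog '[0,0,0.1,0,0, 0,0,0.3,0,0, 0,0,0.3,0.2,0, 0,0,0.3,0.5,0, 0,0,0.35,0.7,0, 20,0.15,0.5,0.7,0, 40,0.3,0.65,0.7,0, 56,0.45,0.8,0.7,0, 56,0.6,0.9,0.7,0, 56,0.7,0.9,0.7,0]'
python3 -m jog '[56,0.1,0.08,0,0, 56,0.2,0.16,0,0, 56,0.3,0.27,0,0, 56,0.38,0.27,0,0, 56,0.38,0.27,-0.15,0, 56,0.38,0.27,-0.3,0, 56,0.38,0.27,-0.45,0, 56,0.38,0.27,-0.6,0, 56,0.38,0.27,-0.7,0, 56,0.38,0.27,-0.7,0]'
python3 - <<'E'
from h import *
snap("t15",200); s=bot.sense(); print(s["clock"],s["eef_pos"],s["eef_rot"],s["force"],toS(s["eef_pos"]),s["grip_width"])
snap("s15",200,170,200,150,4,"scene")
E
```

```text
clock: 25.15
eef_pos: [0.473, 0.1881, 0.0772]
eef_rot: [3.141, -0.001, 1.552]
force: [0.3, -0.1, -0.1]
grip_width: 0.056
clock: 26.15
eef_pos: [0.5089, 0.2129, 0.0058]
eef_rot: [-3.139, 0.001, 1.551]
force: [0.5, -0.1, 0.2]
grip_width: 0.056
26.2 [0.50947943 0.21312711 0.00659413] [-3.14011224e+00  4.51495208e-04  1.55094003e+00] [ 0.18587632  0.93146956 -0.28857459] [-0.1362999   0.00222631] 0.05609225908504754
```

View pics/t15.png

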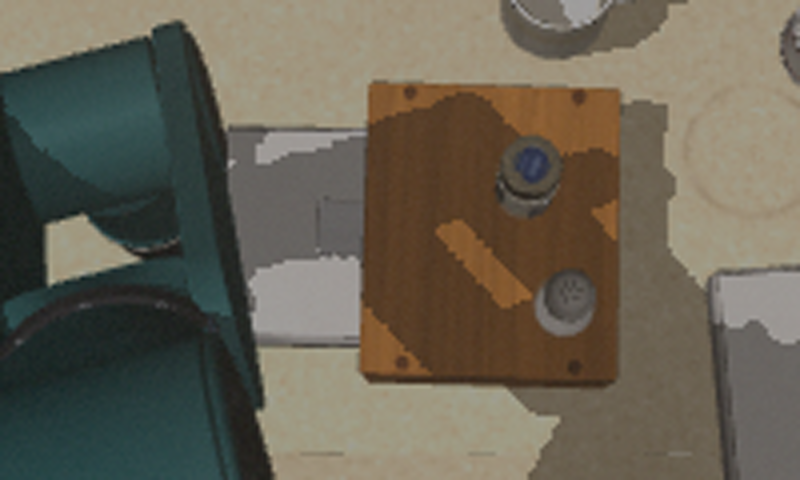

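View pics/s15.png

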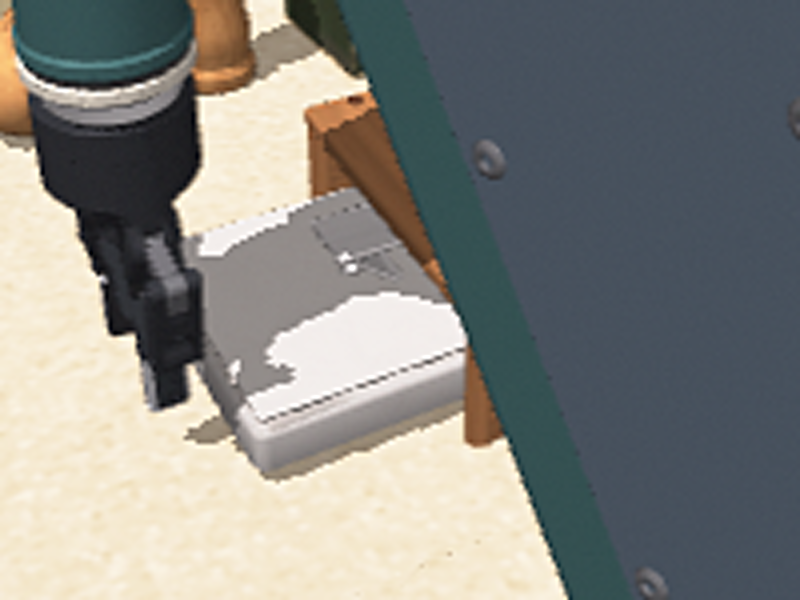

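The scale hasn't moved, and the fingers stand behind its face straddling the catch line. I'll make slow contact first, then use the calibrated glide.

```bash
python3 -m jog '[56,0,-0.05,0,0, 56,0,-0.09,0,0, 56,0,-0.12,0,0, 56,0,-0.15,0,0, 56,0,-0.18,0,0, 56,0,-0.21,0,0, 56,0,-0.24,0,0, 56,0,-0.26,0,0, 56,0,-0.27,0,0, 56,0,-0.27,0,0]'
python3 - <<'E'
from h import *
snap("t16",200); s=bot.sense(); print(s["clock"],s["eef_pos"],s["force"],toS(s["eef_pos"]))
E
```

```text
clock: 27.25
eef_pos: [0.5102, 0.1863, 0.0072]
eef_rot: [3.141, -0.0, 1.551]
force: [0.9, 3.3, 3.1]
grip_width: 0.0561
27.3 [0.51016622 0.1863168  0.00716069] [0.17069673 3.11013395 3.00664508] [-0.10950894  0.00345459]
```

View pics/t16.png

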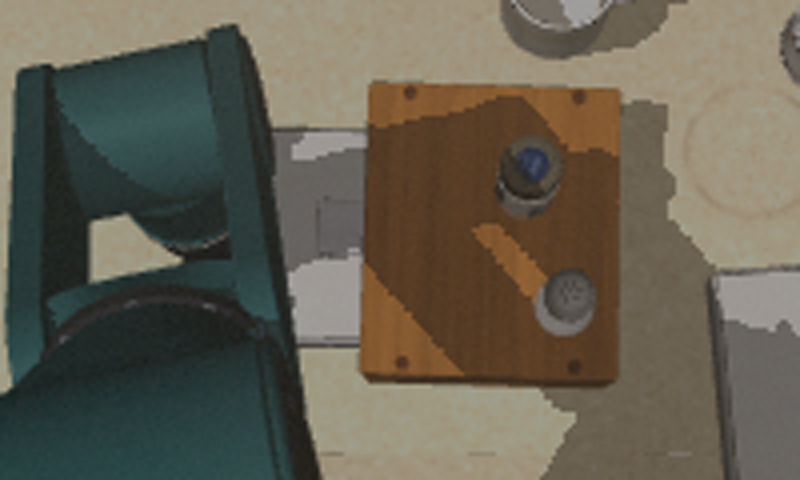

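```bash
python3 -m jog '[56,0,-0.1,0,0, 56,-0.01,-0.37,0,0, 56,-0.02,-0.82,0,0, 56,-0.01,-0.42,0,0, 56,-0.01,-0.42,0,0, 56,-0.01,-0.3,0,0, 56,0,-0.1,0,0, 56,0,0.1,0,0, 56,0,0.2,0,0, 56,0,0.2,0,0]'
python3 - <<'E'
from h import *
snap("t17",200); s=bot.sense(); print(s["clock"],s["eef_pos"],s["force"],toS(s["eef_pos"]))
snap("s17",200,170,200,150,4,"scene")
E
```

```text
clock: 28.3
eef_pos: [0.5091, 0.208, 0.0068]
eef_rot: [-3.141, 0.0, 1.555]
force: [0.2, -0.1, 0.4]
grip_width: 0.0562
28.35 [0.50910847 0.20709051 0.00681837] [-0.00663935  0.52464907  1.07755329] [-0.13025704  0.00197738]
```

View pics/t17.png

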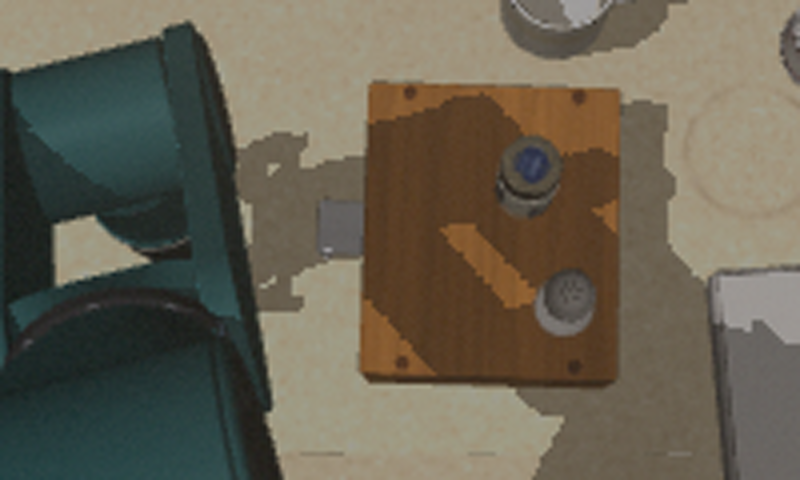

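View pics/s17.png

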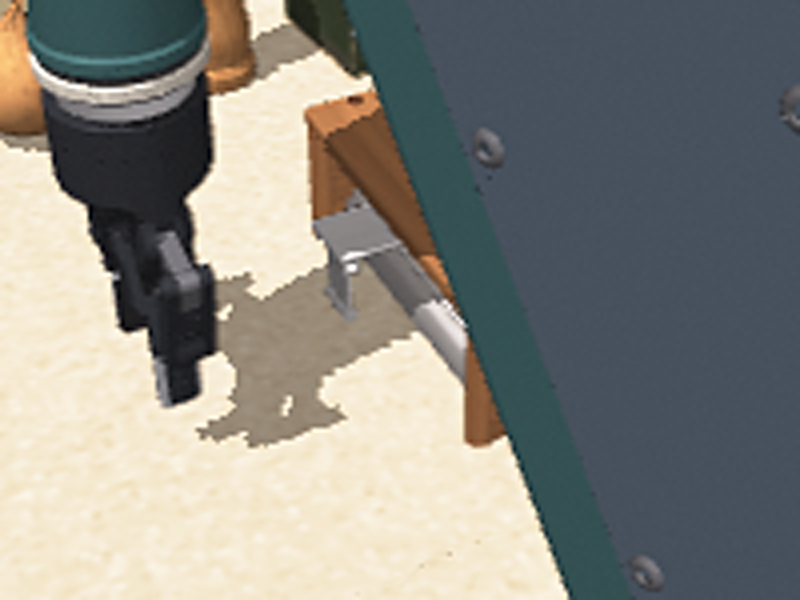

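The scale is fully under the board, and the catch hangs straight down at crop (340,285), in front of the scale's face. I'll pull the arm clear for an unobstructed check.

```bash
python3 -m jog '[56,0,0.1,0.1,0, 56,0,0.2,0.3,0, 56,0,0.35,0.5,0, 56,0,0.5,0.7,0, 56,0,0.7,0.9,0, 56,0,0.85,1,0, 56,0,1,1,0, 56,0,1,1,0, 56,0,1,1,0, 56,0,1,1,0]'
python3 -m jog '[56,-0.1,0.15,0,0, 56,-0.2,0.35,0,0, 56,-0.3,0.55,0,0, 56,-0.4,0.75,0,0, 56,-0.5,0.9,0,0, 56,-0.6,1,0,0, 56,-0.7,1,0,0, 56,-0.7,1,0,0, 56,-0.7,1,0,0, 56,-0.7,1,0,0]'
python3 - <<'E'
from h import *
snap("t18",200); s=bot.sense(); print(s["clock"],s["eef_pos"],s["force"],s["qvel"].round(3))
snap("s18",265,180,130,100,6,"scene")
for x in (0,.004,.008,.012):
    P=[[*toW((x,y)),z] for y,z in ((0,.04),(-.08,.04),(.08,.04),(-.06,.004))]
    print(x,((proj("scene",P)-[265,180])*6).round().tolist())
print(((proj("scene",[[*toW((-.026,0)),.026],[*toW((-.026,0)),.068]])-[265,180])*6).round().tolist())
E
```

```text
clock: 29.4
eef_pos: [0.5089, 0.3053, 0.1058]
eef_rot: [-3.139, 0.001, 1.551]
force: [-0.3, 0.7, 0.2]
grip_width: 0.0557
clock: 30.4
eef_pos: [0.4404, 0.4058, 0.1072]
eef_rot: [3.141, 0.0, 1.55]
force: [0.3, -0.0, -0.8]
grip_width: 0.0561
30.45 [0.44050898 0.4058828  0.1072287 ] [ 0.1562742  -0.52795544 -0.05119685] [-0.001  0.002 -0.003  0.003  0.002  0.003]
0 [[192.0, 357.0], [297.0, 492.0], [100.0, 238.0], [269.0, 533.0]]
0.004 [[202.0, 353.0], [307.0, 488.0], [110.0, 236.0], [279.0, 529.0]]
0.008 [[212.0, 350.0], [318.0, 484.0], [119.0, 233.0], [289.0, 525.0]]
0.012 [[222.0, 347.0], [328.0, 480.0], [128.0, 230.0], [298.0, 522.0]]
[[128.0, 408.0], [125.0, 317.0]]
```

View pics/s18.png

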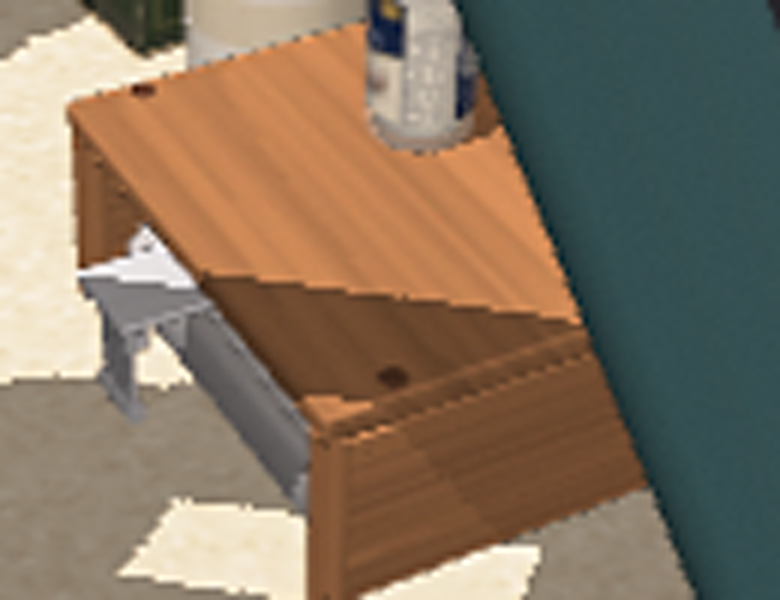

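View pics/t18.png

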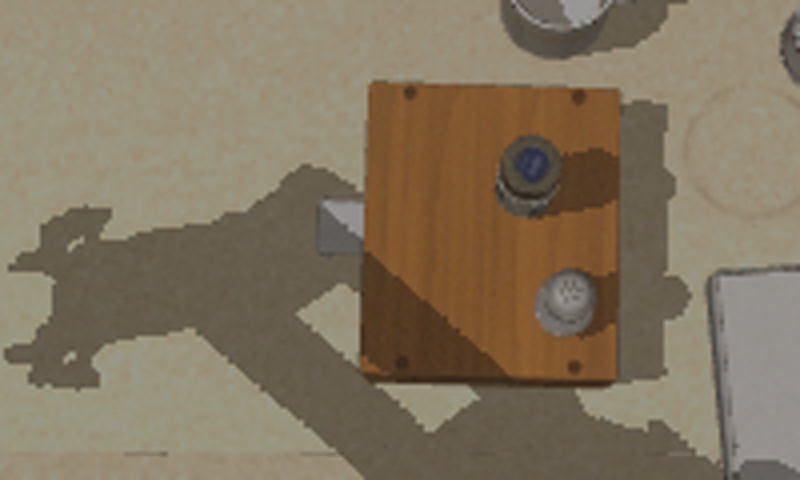

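The face edge matches shelf x of about 12 mm, which is against the stop. The catch tip is at crop (132,418), against (128,408) expected for hanging vertical. The jars and mug are at their earlier pixels. I'm handing in.

```bash
python3 -c "
from rig import bot
print(bot.close_job())"
```

```text
the job is handed in; nothing more can be done
None
```

The scale is under the shelf, at or nearly at the end stop, with the catch hanging down in front of it. I handed the job in at about 30 s on the robot's clock; it reports no verdict.

**What I did:** I pushed the left plate (the farther of the two look-alikes) sideways to centre and square it. Then I pushed it into the mouth with the fingers straddling the catch. The upright fingers can't get past the board's front edge. So I timed two short glides first, one on the open worktop and one with the scale's leading end going into the mouth. Then I used one more to carry the scale the last few millimetres.

**Last checks:**
- **Scale:** its front face lies along the line for shelf x of about 12 to 15 mm, so it is home. That reading is good to only a few millimetres. Just before the final glide it was square and within about 2 mm of the middle line.
- **Catch:** it hangs vertical, within about 10 px of the predicted position in a six-times enlarged picture.
- **Bystanders:** the mug and both jars appear at the same pixels as before.
- **Arm:** it is clear of everything and at rest.

**What failed or disagreed:**
- **First sideways push:** it missed, because the part-open fingertips sat about 20 mm above the reported tool height and passed over the scale. I repeated it lower.
- **Sideways offset:** the robot and camera positions also differed by about 4 mm sideways, which I allowed for.
- **Impact at the end stop:** I couldn't measure it. I estimate it was soft, because the glide was set to run out about there.

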